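Put the boxwood tool back in its case and lower the glazed lid

ROBOT

A 7-joint arm with a two-finger parallel gripper is mounted at the origin on the work surface; the furniture and walls round the work are solid. World frame = base frame: x ahead of the robot, y to its left, z up, the work surface at z = 0. Lengths are in m, angles in rad, forces in N, time in s.
With the tool pointing down it reaches from about 0.425 to 0.95 m from the base axis. Payload 4.7 kg.
Tool frame: the origin (TCP) lies midway between the tips of the shut fingers; the grasp point (between the pads) lies robot.grip_point_offset behind it (robot.grip_point_offset is the distance from the TCP to the grasp point, in m); z points along the fingers, x is the direction in which the jaws open and shut, and the axes are right-handed (so a half turn about z gives the same grasp; the last joint's range is limited). The gripper opens to 87 mm and grips with 3 to 60 N. Pads are 19 mm wide; open, the fingers measure 117 mm over their backs; the gripper's body (75 mm by 190 mm) begins 51 mm behind the grasp point.
Start: joints at [1.248, 0.469, -0.049, 1.532, 0.024, 1.141, -0.082], TCP at [0.196, -0.646, 0.192] pointing down, gripper open.
Joint ranges: [-2.59, 2.59], [-0.33, 1.99], [-1.39, 1.29], [0.1, 2.45], [-1.04, 4.18], [0.21, 1.99], [-2.66, 2.66]. Speed limits (rad/s): [2.57, 2.57, 3.14, 3.14, 3.14, 3.14, 3.14].

INTERFACE

Orientations are given as a unit quaternion [w, x, y, z].
In Python, from station import robot gives the robot as it stands.
- The arm moves only by the tool jog_arm, never from a script. Its argument "increments" is a list of rows, each an object with "linear": the shift along the tool's x, y, z in mm, a list of three; "delta_rot": the turn, a rotation vector about the tool's x, y, z in rad, a list of three. A call has exactly 8 rows; each row is the pose to reach, as a shift and turn from the pose commanded when the call began, along the tool's axes at that moment; what a row does not reach only later rows make up. A row lasts 1/12 s, in which the tool goes at most 41.7 mm and 7.16 degrees, less where a joint would pass 70% of its speed; a pose out of reach is approached as far as the arm can. A call with a gripper value outside its range is refused whole. "fingers" is the closure, from -1 (fully open) to 1 (shut), set as the call begins (left out, the last holds). The fingers move at their own pace and stop on an object; "squeeze" is the grip in N (left out, the last holds). Time passes only in rows, so rows that repeat a pose let the fingers close, or fill a call up. It gives the time, the measured TCP pose, the force and the opening at its end, in the units of the state.
- robot.get_obs(): the state, without advancing time (a new reading comes with each control period).
- robot.read_camera(name): name is "side" or "top" or "wrist"; returns the picture (384x512x3 uint8, red, green, blue); there is no depth.
- robot.calibration(name): a dict with "K" (3x3 intrinsics, pixels), "rvec" (rotation vector, rad) and "tvec" (3), from world to camera coordinates, as OpenCV has them. Camera axes: x right, y down, z forward; pixel columns grow to the right and rows downward; lengths in m; the calibration is good to about 2 mm. The wrist camera is an equidistant fisheye: a pixel r from the principal point sees the ray r / f radians off the axis. A picture is of the moment at which its call begins: read the wrist's pose just before it. calibration takes no time and is no camera call; for the wrist camera it gives the pose at the moment of the call.
- robot.sign_off(): hands the job in, once; it reports no verdict.
The state is a dict: "time": time; "joints": joint angles; "qd": joint speeds; "effort": joint torques, N m; "tcp_pos": TCP position; "ee_rot": TCP orientation; "force": force on the tool from outside, world axes, zero at the start; "ft_torque": the same for the moment, N m; "finger_gap": opening from 0.0 (shut) to 1.0 (fully open).
Only numpy, scipy, OpenCV 4.12 (cv2) and the standard library are available. Lean on these libraries where they do the work, as an engineer would, in place of code of your own. Each camera call takes 0.05 s, during which the arm holds its last target. There are 200 camera calls.

TASK

Put the short boxwood modelling tool that was left on the banding wheel back into its empty slot in the open wooden tool case, lying flat in the slot. Then lower the case's glazed lid, which has a bar handle at its front edge, until it is fully shut on the rim; bring it down gently, because slamming it would break the pane.

Things in the scene. Friction and masses are not known exactly. Their poses are not given: they have to be found in the camera images.
- boxwood_tool: short pale boxwood modelling tool, 130 mm long, 21 wide over all (about 13 across the middle, where it is grasped), 12 thick, 22 g. Starts flat on the round disc (radius 88, top 83 above the table, fixed) of the dark green banding wheel. Origin: centre of its underside; y along its length, x across, z up. The longer wooden tools on the bench are not meant
- tool_slot: wooden tray block with grey felt in the case, 146 x 60 x 34 mm, with the empty slot: one of three side by side in any order (the others hold a rib, a pencil). Origin: centre of its underside; x along the slot, y across, z up. Slot centred: 139 long, 27 wide, floor at z 20, top z 34; a finger channel 58 long in x, floor z 8, runs right across its middle. The tool may lie either way round
- tool_case: wooden case with brass corners, fixed to the table: 162 mm deep (x), 200 wide (y), rim 48 high. Origin: centre of its underside; its front faces its own -x, toward the robot; the lid is hinged along its rear (+x) rim
- case_lid_hinge (a point): point on the lid's hinge axis at mid width, at the rear rim: 83.5 mm behind the case's origin (+x of the case), 48 above the table. The axis is parallel to the case's y
- case_lid_handle (a point): centre of the lid's brass pull: a round bar 12 mm thick, 134 long, parallel to the hinge, its axis 42 ahead of the lid's front edge on two posts 104 apart. It lies 206.5 from the hinge axis along the lid and 13 toward the lid's outer face; with the lid shut, 123 in front of the case's origin and 61 above the table
- case_lid (a joint): lid angle, rad: 0 shut, resting on the rim; 1.57 upright; 1.75 open stop. Wooden frame with a clear pane, 200 x 162 x 26 mm, about 0.36 kg. Hinge friction holds it while nearly upright; below about 1.2 rad it falls shut if let go

How it is judged:
On the way:
1. the boxwood tool lies flat in its own slot, let go (x of boxwood_tool in the frame of tool_slot between -0.012 and 0.012 m and y of boxwood_tool in the frame of tool_slot between -0.01 and 0.01 m and z of boxwood_tool in the frame of tool_slot below 0.025 m and angle between the y axis of boxwood_tool and the x axis of tool_slot, either way round below 0.15 rad and contact force between the fingers and boxwood_tool below 0.2 N), for 0.2 s.
At the end, for the whole second after the job is handed in: the boxwood tool lies flat on the floor of its own slot (within 12 mm along it, 10 mm across it, 0.15 rad of its direction, its underside less than 5 mm above the slot floor) and the lid is shut on the rim (less than 0.03 rad open) (x of boxwood_tool in the frame of tool_slot between -0.012 and 0.012 m and y of boxwood_tool in the frame of tool_slot between -0.01 and 0.01 m and z of boxwood_tool in the frame of tool_slot below 0.025 m and angle between the y axis of boxwood_tool and the x axis of tool_slot, either way round below 0.15 rad and value of joint case_lid below 0.03 rad); the robot touches nothing.
It fails at once if the lid slams: it moves shut faster than 1.5 rad/s (0.3 m/s at the handle) in the last 0.12 rad before the rim (value of joint case_lid below 0.12 rad and velocity of joint case_lid below -1.5 rad/s).
It also fails if it takes over 64 s, if anything falls off the work surface, if the arm or the gripper's body presses on something with over 40 N, if the wrist force passes 120 N, or if a joint passes its speed limit or range.

## Working session

There is one attempt and no reset: what is moved stays moved. The work goes in short steps, Python scripts to look and compute and a tool call to move; the robot and the scene stay as the last step left them, time stands still between calls to the robot, and variables do not carry over. Pictures are saved under pics/ and viewed, about 8 in all and at most 12, crops included, and the job is handed in when it is done.

Besides the shell and the picture viewer there is one more tool, called after ">>>" as name(argument=value, ...) on one line, values as JSON. jog_arm: Moves the arm, as the interface text tells. Its arguments: {"type":"object","properties":{"increments":{"type":"array"},"fingers":{"type":"number"},"squeeze":{"type":"number"}},"required":["increments"]}

```bash
ls; mkdir -p pics
python3 - <<'E'
from station import robot
import cv2,numpy as np
print(robot.get_obs(), robot.grip_point_offset)
for n in("top","side"):
    im=robot.read_camera(n); cv2.imwrite(f"pics/{n}0.png",im[...,::-1])
    c=robot.calibration(n); print(n,c, -cv2.Rodrigues(np.array(c["rvec"]))[0].T@np.array(c["tvec"]))
E
```

```text
pics
{'time': 0.0, 'joints': array([ 1.24810476,  0.46946283, -0.04858325,  1.53370585,  0.02412539,
        1.14097122, -0.08230003]), 'qd': array([-7.41114144e-04,  1.01275685e-03,  1.80975492e-04, -3.24808178e-05,
       -1.22738477e-03,  1.01078368e-03,  7.22967565e-04]), 'effort': array([ 7.19763302e-04, -5.07976127e+01, -7.99872307e-02, -2.36156505e+01,
       -6.13207533e-02,  3.79024877e-02,  1.57418499e-04]), 'tcp_pos': array([ 0.19527115, -0.64544925,  0.19087998]), 'ee_rot': array([-5.43563226e-04,  8.02998390e-01, -5.95980390e-01, -8.15913394e-04]), 'force': array([-0.37297012, -0.43848723,  0.10877955]), 'ft_torque': array([ 0.03975534,  0.01975145, -0.03596357]), 'finger_gap': 0.9990050708269234} 0.0187
top {'K': array([[378.42374192,   0.        , 255.90901942],
       [  0.        , 378.42374192, 192.61800167],
       [  0.        ,   0.        ,   1.        ]]), 'rvec': array([ 2.09422213, -2.16168234,  0.13604439]), 'tvec': array([-0.06723314,  0.51631445,  0.86387131])} [ 0.37430732 -0.10588772  0.9306215 ]
side {'K': array([[416.22260795,   0.        , 254.12036842],
       [  0.        , 416.22260795, 191.82246642],
       [  0.        ,   0.        ,   1.        ]]), 'rvec': array([ 1.61461563,  1.75348449, -0.87503526]), 'tvec': array([ 0.14532909, -0.24628707,  1.34504255])} [ 1.22566498 -0.03428145  0.62248492]
```

Run:
```python
import cv2,numpy as np
a=cv2.imread("pics/top0.png");b=cv2.imread("pics/side0.png")
cv2.imwrite("pics/a.png",cv2.resize(a,(800,600)));cv2.imwrite("pics/b.png",cv2.resize(b,(800,600)))
```

```text
(no output)
```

View pics/a.png

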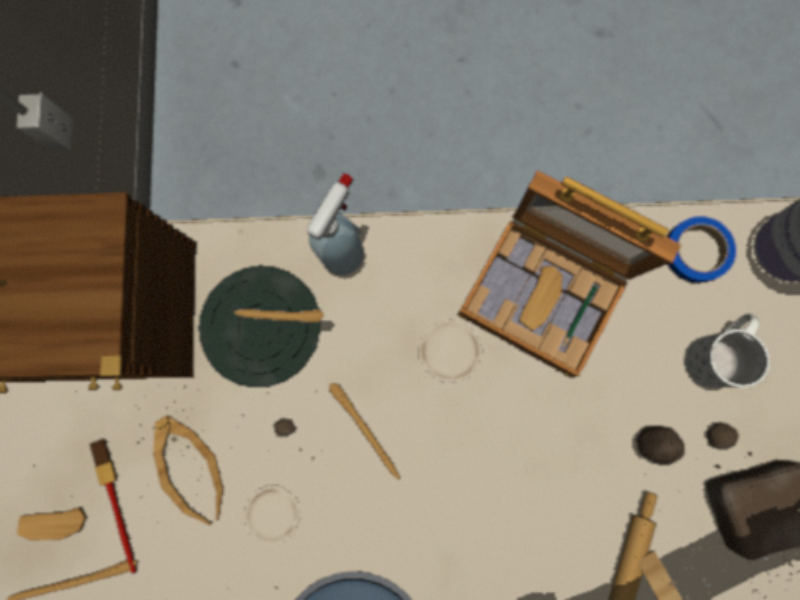

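View pics/b.png

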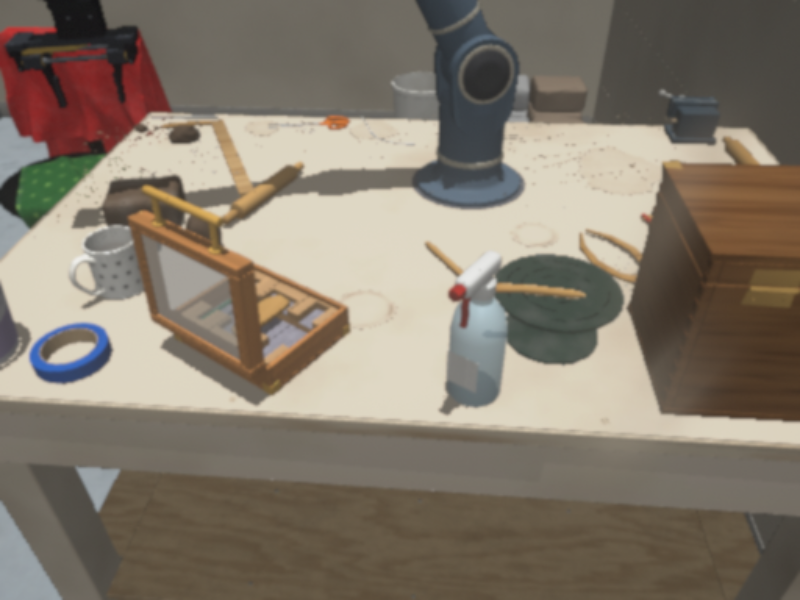

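```bash
cat > h.py <<'E'
from station import robot
import cv2,numpy as np
from scipy.spatial.transform import Rotation as R
def cam(n):
    c=robot.calibration(n); return np.array(c["K"]),cv2.Rodrigues(np.array(c["rvec"]))[0],np.array(c["tvec"]).ravel()
def onplane(n,pts,z,c=None):
    K,Rm,t=c or cam(n); C=-Rm.T@t; out=[]
    for u,v in np.atleast_2d(pts).astype(float):
        if n=="wrist":
            x,y=(u-K[0,2])/K[0,0],(v-K[1,2])/K[1,1]; r=np.hypot(x,y); d=np.array([x*np.sin(r)/max(r,1e-9),y*np.sin(r)/max(r,1e-9),np.cos(r)])
        else: d=np.array([(u-K[0,2])/K[0,0],(v-K[1,2])/K[1,1],1])
        d=Rm.T@d; out.append(C+d*(z-C[2])/d[2])
    return np.array(out)
def proj(n,P,c=None):
    K,Rm,t=c or cam(n); p=np.atleast_2d(P)@Rm.T+t
    if n=="wrist":
        r=np.hypot(p[:,0],p[:,1]); th=np.arctan2(r,p[:,2]); q=p[:,:2]/r[:,None]*th[:,None]
    else: q=p[:,:2]/p[:,2:]
    return q*[K[0,0],K[1,1]]+K[:2,2]
def pose():
    o=robot.get_obs(); w,x,y,z=o["ee_rot"]; return o["tcp_pos"],R.from_quat([x,y,z,w])
def to(P,yaw=None,RT=None):
    """increment (mm, rotvec) from the measured pose to TCP P, tool down with tool-x at yaw"""
    p,r=pose()
    if RT is None:
        best=None
        for k in(0,np.pi):
            x=np.array([np.cos(yaw+k),np.sin(yaw+k),0]); T=R.from_matrix(np.c_[x,np.cross([0,0,-1],x),[0,0,-1]])
            rv=(r.inv()*T).as_rotvec()
            if best is None or np.linalg.norm(rv)<np.linalg.norm(best): best=rv
    else: best=(r.inv()*RT).as_rotvec()
    return np.round(r.inv().apply(np.array(P)-p)*1000,1),np.round(best,3)
E
python3 - <<'E'
from h import *
im=cv2.imread("pics/top0.png"); s=512/800
cs=np.array([[460,313],[578,375],[625,283],[513,222]])*s
P=onplane("top",cs,.048); print(P.round(3))
hsv=cv2.cvtColor(im,cv2.COLOR_BGR2HSV)
m=(hsv[...,0]<25)&(hsv[...,1]>80)&(hsv[...,2]>90)
roi=np.zeros_like(m); roi[188:215,130:212]=1
pts=np.argwhere(m&roi)[:,::-1]; print(len(pts),pts.min(0),pts.max(0))
rect=cv2.minAreaRect(pts.astype(np.float32));print(rect)
b=cv2.boxPoints(rect); print(onplane("top",b,.095).round(3), onplane("top",[pts.mean(0)],.095).round(3))
# disc
x=onplane("top",np.array([[200,325],[320,325],[260,265],[260,386]])*s,.083);print(x.round(3))
A=cv2.resize(im[100:250,280:450],None,fx=3.6,fy=3.6,interpolation=cv2.INTER_CUBIC)
B=cv2.resize(im[160:260,120:260],None,fx=2.5,fy=2.5,interpolation=cv2.INTER_CUBIC)
v=np.zeros((540+0,612+0,3),np.uint8); v[:A.shape[0],:A.shape[1]]=A
cv2.imwrite("pics/c.png",v)
E
```

```text
[[ 0.491 -0.174  0.048]
 [ 0.394 -0.342  0.048]
 [ 0.528 -0.423  0.048]
 [ 0.629 -0.261  0.048]]
325 [150 198] [206 205]
((178.0, 201.5), (7.0, 56.0), 90.0)
[[0.501 0.154 0.095]
 [0.497 0.027 0.095]
 [0.481 0.027 0.095]
 [0.485 0.153 0.095]] [[0.491 0.085 0.095]]
[[0.482 0.208 0.083]
 [0.476 0.032 0.083]
 [0.568 0.12  0.083]
 [0.391 0.119 0.083]]
```

View pics/c.png

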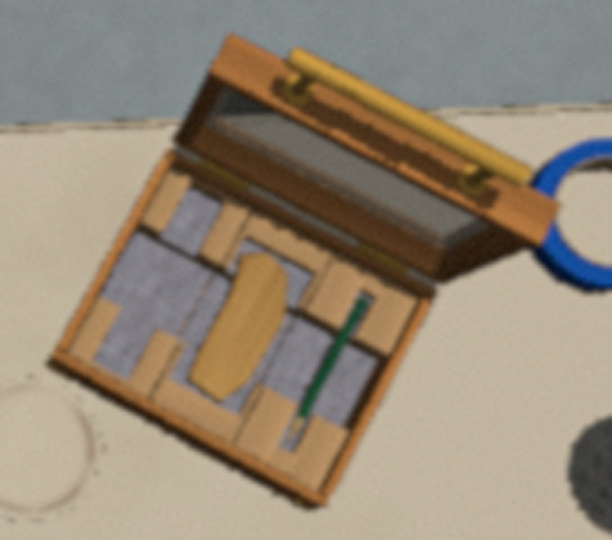

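Run:
```python
from h import *
print(to([.2,-.646,.36],np.radians(-73)), to([.45,-.30,.42],np.radians(-30.8)), to([.49,.09,.30],np.radians(-2)))
```

```text
(array([   1.5,   -4.4, -169. ]), array([ 0.   ,  0.002, -0.003])) (array([-257.4, -343.8, -228.6]), array([-0.001,  0.002, -0.739])) (array([-618.9, -495.1, -108. ]), array([-1.000e-03,  2.000e-03, -1.242e+00]))
```

>>> jog_arm(increments=[{"linear": [0,0,-40],"delta_rot": [0,0,0]},{"linear": [0,0,-80],"delta_rot": [0,0,0]},{"linear": [0,-5,-120],"delta_rot": [0,0,-0.1]},{"linear": [-10,-20,-155],"delta_rot": [0,0,-0.2]},{"linear": [-30,-42,-185],"delta_rot": [0,0,-0.3]},{"linear": [-52,-68,-205],"delta_rot": [0,0,-0.4]},{"linear": [-74,-96,-220],"delta_rot": [0,0,-0.5]},{"linear": [-96,-125,-228],"delta_rot": [0,0,-0.6]}], fingers=-1)

```text
time: 0.77
tcp_pos: [0.288, -0.5172, 0.4222]
ee_rot: [0.001, 0.944, -0.33, 0.001]
force: [0.9, -1.1, 0.0]
finger_gap: 1.004
```

>>> jog_arm(increments=[{"linear": [-35,-5,0],"delta_rot": [0,0,-0.05]},{"linear": [-70,-10,0],"delta_rot": [0,0,-0.14]},{"linear": [-105,-16,0],"delta_rot": [0,0,-0.14]},{"linear": [-140,-22,0],"delta_rot": [0,0,-0.14]},{"linear": [-175,-27,0],"delta_rot": [0,0,-0.14]},{"linear": [-210,-32,0],"delta_rot": [0,0,-0.14]},{"linear": [-235,-36,0],"delta_rot": [0,0,-0.14]},{"linear": [-240,-37,0],"delta_rot": [0,0,-0.14]}])

```text
time: 1.43
tcp_pos: [0.1207, -0.3363, 0.4204]
ee_rot: [0.001, 0.964, -0.267, -0.0]
force: [-0.2, 0.6, 0.0]
finger_gap: 1.001
```

Run:
```python
from h import *
print(robot.get_obs()["joints"],to([.44,-.27,.42],np.radians(-30.8)))
```

```text
[ 1.29556566 -0.19596615 -0.14780525  1.79881736 -0.02780213  1.5357843
  0.61131548] (array([ 2.398e+02, -2.211e+02,  2.000e-01]), array([ 0.001, -0.   , -0.003]))
```

>>> jog_arm(increments=[{"linear": [28,-26,0],"delta_rot": [0,0,0]},{"linear": [56,-52,0],"delta_rot": [0,0,0]},{"linear": [84,-78,0],"delta_rot": [0,0,0]},{"linear": [112,-104,0],"delta_rot": [0,0,0]},{"linear": [140,-130,0],"delta_rot": [0,0,0]},{"linear": [168,-155,0],"delta_rot": [0,0,0]},{"linear": [196,-180,0],"delta_rot": [0,0,0]},{"linear": [215,-198,0],"delta_rot": [0,0,0]}])

```text
time: 2.1
tcp_pos: [0.4128, -0.2771, 0.4192]
ee_rot: [-0.001, 0.965, -0.264, 0.0]
force: [0.4, 0.3, -0.3]
finger_gap: 0.998
```

>>> jog_arm(increments=[{"linear": [12,-12,0],"delta_rot": [0,0,0]},{"linear": [25,-23,0],"delta_rot": [0,0,0]},{"linear": [25,-23,0],"delta_rot": [0,0,0]},{"linear": [25,-23,0],"delta_rot": [0,0,0]},{"linear": [25,-23,0],"delta_rot": [0,0,0]},{"linear": [25,-23,0],"delta_rot": [0,0,0]},{"linear": [25,-23,0],"delta_rot": [0,0,0]},{"linear": [25,-23,0],"delta_rot": [0,0,0]}])

```text
time: 2.77
tcp_pos: [0.4421, -0.2721, 0.4203]
ee_rot: [0.0, 0.964, -0.266, 0.0]
force: [-0.0, 0.3, 0.3]
finger_gap: 1.005
```

Run:
```python
from h import *
print(pose()[0]); c=robot.calibration("wrist"); print(c, -cv2.Rodrigues(c["rvec"])[0].T@c["tvec"])
np.save("w1.npy",np.array([c["rvec"],c["tvec"]]))
im=robot.read_camera("wrist")[...,::-1]; cv2.imwrite("pics/w1.png",im); cv2.imwrite("pics/w1b.png",cv2.resize(im,(800,600),interpolation=cv2.INTER_CUBIC))
print(to([.49,.09,.30],np.radians(-2)))
```

```text
[ 0.44205066 -0.27207799  0.42025218]
{'K': array([[297.31863964,   0.        , 252.68889812],
       [  0.        , 297.31863964, 193.3777664 ],
       [  0.        ,   0.        ,   1.        ]]), 'rvec': array([-2.74914601,  0.75845021,  0.11294256]), 'tvec': array([-0.52009205, -0.1098416 ,  0.60689364])} [ 0.48375048 -0.20350397  0.61274172]
(array([-144.5, -335.4,  120. ]), array([ 0.001, -0.   , -0.503]))
```

View pics/w1b.png

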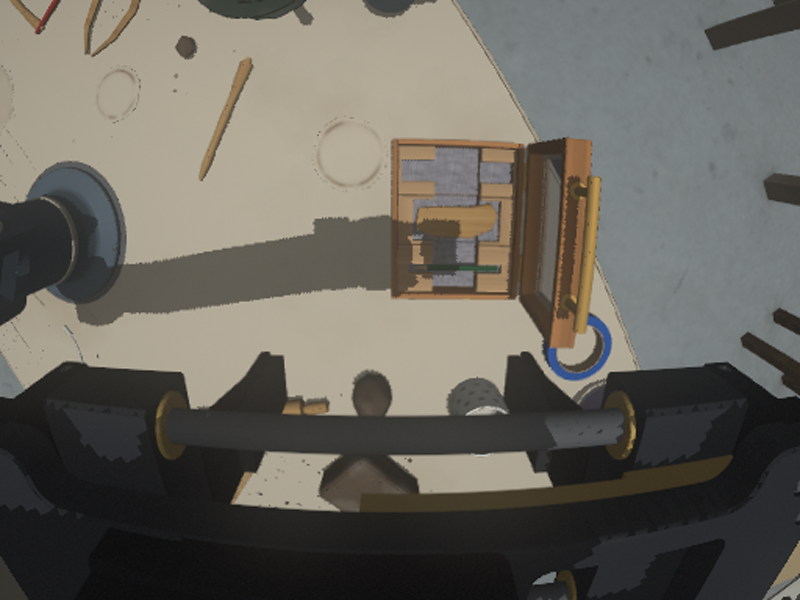

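Run:
```python
from h import *
rv,tv=np.load("w1.npy"); K=np.array(robot.calibration("wrist")["K"]); W=(K,cv2.Rodrigues(rv)[0],tv); s=.64
r=onplane("wrist",np.array([[391,139],[391,299],[519,299],[523,141]])*s,.048,W); print("rim",r.round(4))
for a,b in((0,1),(1,2),(0,3)): d=r[b]-r[a];print(np.degrees(np.arctan2(d[1],d[0])).round(1),np.linalg.norm(d).round(4))
print(r.mean(0))
sl=onplane("wrist",np.array([[398,160],[398,181],[512,162],[512,183]])*s,.042,W); print("slot",sl.round(4),sl.mean(0))
# handle by triangulation
T=cam("top"); pw=np.array([[596,178],[582,330]])*s; pt=np.array([[292,52],[535,178]])/3.6+[280,100]
def line(n,p,c): A=onplane(n,p,.2,c);B=onplane(n,p,.3,c);return A,(B-A)/np.linalg.norm(B-A,axis=1)[:,None]
A,d=line("wrist",pw,W);B,e=line("top",pt,T)
for i in range(2):
    t=np.linalg.lstsq(np.c_[d[i],-e[i]],B[i]-A[i],rcond=None)[0]; P=A[i]+t[0]*d[i];Q=B[i]+t[1]*e[i];print("handle",P.round(3),Q.round(3))
```

```text
rim [[ 0.4955 -0.1756  0.048 ]
 [ 0.3931 -0.3466  0.048 ]
 [ 0.5359 -0.4318  0.048 ]
 [ 0.6353 -0.2561  0.048 ]]
-120.9 0.1994
-30.8 0.1663
-29.9 0.1613
[ 0.5149819  -0.30253427  0.048     ]
slot [[ 0.4897 -0.2018  0.042 ]
 [ 0.4765 -0.224   0.042 ]
 [ 0.6113 -0.273   0.042 ]
 [ 0.5984 -0.296   0.042 ]] [ 0.54396453 -0.24870702  0.042     ]
handle [ 0.637 -0.301  0.214] [ 0.635 -0.299  0.213]
handle [ 0.561 -0.422  0.222] [ 0.558 -0.42   0.22 ]
```

>>> jog_arm(increments=[{"linear": [-14,-32,0],"delta_rot": [0,0,0]},{"linear": [-28,-64,0],"delta_rot": [0,0,-0.06]},{"linear": [-42,-97,0],"delta_rot": [0,0,-0.15]},{"linear": [-57,-130,5],"delta_rot": [0,0,-0.25]},{"linear": [-72,-165,10],"delta_rot": [0,0,-0.35]},{"linear": [-88,-200,20],"delta_rot": [0,0,-0.42]},{"linear": [-104,-236,30],"delta_rot": [0,0,-0.48]},{"linear": [-119,-270,40],"delta_rot": [0,0,-0.5]}])

```text
time: 3.48
tcp_pos: [0.4782, 0.0231, 0.3801]
ee_rot: [0.001, 1.0, -0.018, 0.001]
force: [-0.2, 0.2, -0.1]
finger_gap: 1.0
```

Run:
```python
from h import *
print(to([.48,.09,.25],np.radians(-2)))
```

```text
(array([ -0.8, -67. , 130. ]), array([ 0.001, -0.002, -0.   ]))
```

>>> jog_arm(increments=[{"linear": [0,-17,32],"delta_rot": [0,0,0]},{"linear": [0,-34,65],"delta_rot": [0,0,0]},{"linear": [0,-50,97],"delta_rot": [0,0,0]},{"linear": [0,-62,122],"delta_rot": [0,0,0]},{"linear": [0,-67,130],"delta_rot": [0,0,0]},{"linear": [0,-67,130],"delta_rot": [0,0,0]},{"linear": [0,-67,130],"delta_rot": [0,0,0]},{"linear": [0,-67,130],"delta_rot": [0,0,0]}])

```text
time: 4.15
tcp_pos: [0.4825, 0.0875, 0.2517]
ee_rot: [0.0, 1.0, -0.019, 0.002]
force: [-0.1, -0.1, 1.1]
finger_gap: 0.998
```

Run:
```python
from h import *
print(pose()[0]); c=cam("wrist"); s=1.5625
im=robot.read_camera("wrist")[...,::-1]; cv2.imwrite("pics/w2.png",im); 
q=proj("wrist",[[.491,.154,.095],[.491,.027,.095],[.491,.090,.095]],c); print(q)
np.savez("w2.npz",K=c[0],R=c[1],t=c[2])
cv2.imwrite("pics/w2b.png",cv2.resize(im,(800,600),interpolation=cv2.INTER_CUBIC))
```

```text
[0.48250381 0.08745245 0.25171761]
[[257.02441346 115.98456433]
 [260.56414124 218.1834149 ]
 [258.94424256 169.3966641 ]]
```

View pics/w2b.png

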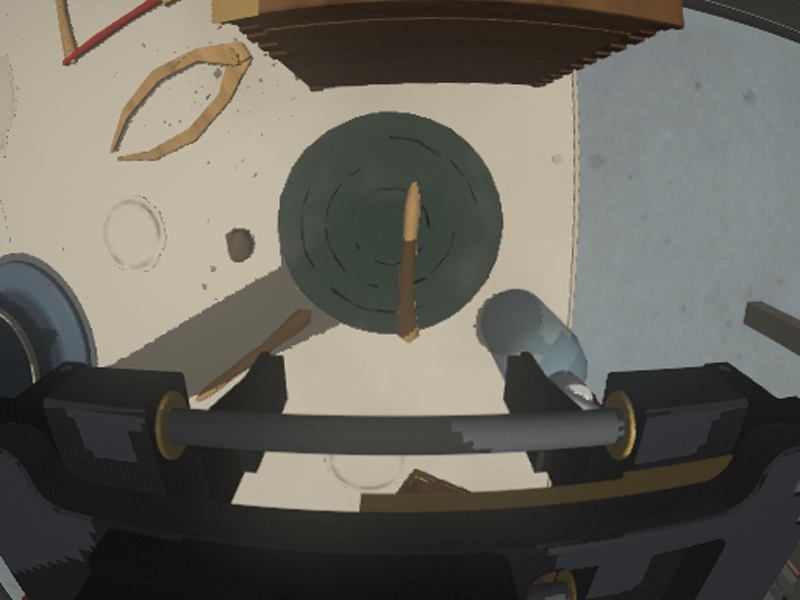

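Run:
```python
from h import *
d=np.load("w2.npz"); W=(d["K"],d["R"],d["t"]); s=.64
e=onplane("wrist",np.array([[415,182],[408,341],[410,262],[411,240],[408,300]])*s,.093,W); print(e.round(4),np.linalg.norm(e[0]-e[1]))
v=e[1]-e[0]; print("yaw jaw",np.degrees(np.arctan2(v[1],v[0]))+90, e[:2].mean(0))
for z,p in((.05,[500,310]),(.18,[580,390]),(.12,[530,345]),(.2,[570,410])): print(z,onplane("wrist",np.array([p])*s,z,W).round(3))
T=cam("top")
for z,p in((.2,[345,180]),(.18,[325,215]),(.2,[340,200]),(.13,[340,225]),(.05,[340,265])): print("top",z,onplane("top",np.array([p])*s,z,T).round(3))
m=e[:2].mean(0); print(to([m[0],m[1],.15],np.arctan2(v[1],v[0])+np.pi/2))
```

```text
[[0.501  0.153  0.093 ]
 [0.4917 0.0261 0.093 ]
 [0.4953 0.0915 0.093 ]
 [0.4966 0.1087 0.093 ]
 [0.4928 0.0609 0.093 ]] 0.1272493729577499
yaw jaw -4.193374607306836 [0.4963892  0.08954409 0.093     ]
0.05 [[0.577 0.035 0.05 ]]
0.18 [[0.606 0.019 0.18 ]]
0.12 [[0.586 0.029 0.12 ]]
0.2 [[0.592 0.016 0.2  ]]
top 0.2 [[ 0.65  -0.021  0.2  ]]
top 0.18 [[0.61  0.008 0.18 ]]
top 0.2 [[ 0.623 -0.014  0.2  ]]
top 0.13 [[ 0.61  -0.005  0.13 ]]
top 0.05 [[0.571 0.006 0.05 ]]
(array([ 13.5,  -2.7, 101.8]), array([ 0.   , -0.003,  0.034]))
```

>>> jog_arm(increments=[{"linear": [4,-1,30],"delta_rot": [0,0,0.01]},{"linear": [8,-2,60],"delta_rot": [0,0,0.034]},{"linear": [12,-3,90],"delta_rot": [0,0,0.034]},{"linear": [12,-3,115],"delta_rot": [0,0,0.034]},{"linear": [12,-3,130],"delta_rot": [0,0,0.034]},{"linear": [12,-3,140],"delta_rot": [0,0,0.034]},{"linear": [12,-3,145],"delta_rot": [0,0,0.034]},{"linear": [12,-3,145],"delta_rot": [0,0,0.034]}], fingers=0, squeeze=12)

```text
time: 4.87
tcp_pos: [0.4937, 0.0902, 0.1051]
ee_rot: [0.0, 0.999, -0.036, 0.0]
force: [0.0, -0.4, 0.9]
finger_gap: 0.524
```

Run:
```python
from h import *
print(to([.495,.0905,.087],np.radians(-4.2)),robot.get_obs()["finger_gap"])
im=robot.read_camera("wrist")[150:330,150:360,::-1]; cv2.imwrite("pics/w3.png",cv2.resize(im,None,fx=3,fy=3,interpolation=cv2.INTER_CUBIC))
```

```text
(array([ 1.3, -0.4, 18.1]), array([ 0.   , -0.   ,  0.001])) 0.5243616252043084
```

View pics/w3.png

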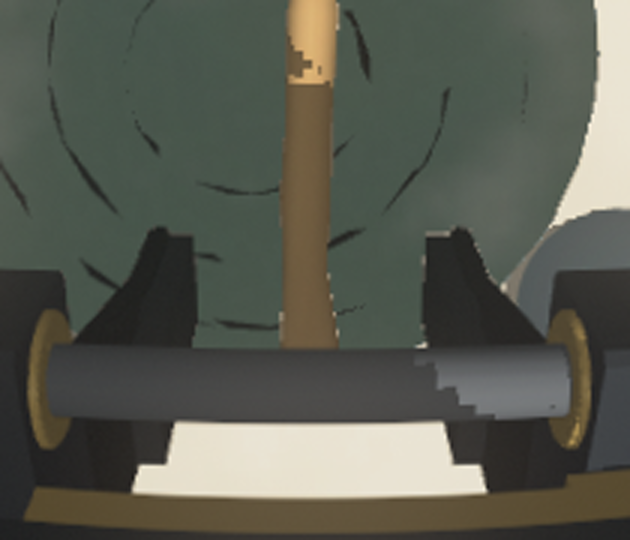

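The tool runs straight between the open fingers, centred in x. I'll descend and grip.

>>> jog_arm(increments=[{"linear": [1,0,8],"delta_rot": [0,0,0]},{"linear": [1,0,14],"delta_rot": [0,0,0]},{"linear": [1,0,18],"delta_rot": [0,0,0]},{"linear": [1,0,18],"delta_rot": [0,0,0]},{"linear": [1,0,18],"delta_rot": [0,0,0]},{"linear": [1,0,18],"delta_rot": [0,0,0]},{"linear": [1,0,18],"delta_rot": [0,0,0]},{"linear": [1,0,18],"delta_rot": [0,0,0]}])

```text
time: 5.58
tcp_pos: [0.4944, 0.0907, 0.0872]
ee_rot: [-0.0, 0.999, -0.035, 0.0]
force: [0.7, -0.2, 0.1]
finger_gap: 0.502
```

>>> jog_arm(increments=[{"linear": [0,0,0],"delta_rot": [0,0,0]},{"linear": [0,0,0],"delta_rot": [0,0,0]},{"linear": [0,0,0],"delta_rot": [0,0,0]},{"linear": [0,0,0],"delta_rot": [0,0,0]},{"linear": [0,0,0],"delta_rot": [0,0,0]},{"linear": [0,0,0],"delta_rot": [0,0,0]},{"linear": [0,0,0],"delta_rot": [0,0,0]},{"linear": [0,0,0],"delta_rot": [0,0,0]}], fingers=1, squeeze=15)

```text
time: 6.25
tcp_pos: [0.4942, 0.0906, 0.0869]
ee_rot: [0.0, 0.999, -0.035, 0.0]
force: [1.3, 0.4, 1.0]
finger_gap: 0.023
```

Run:
```python
from h import *
print(pose()[0],robot.get_obs()["force"],robot.get_obs()["finger_gap"],to([.488,.09,.28],np.radians(-4.2)))
```

```text
[0.49420617 0.09061931 0.0869483 ] [1.27388702 0.36756124 0.97596796] 0.02262998523959836 (array([  -6.1,    1.1, -193.1]), array([ 0.   , -0.   ,  0.002]))
```

Run:
```python
from h import *
print(robot.get_obs()["finger_gap"])
im=robot.read_camera("wrist")[100:330,130:380,::-1]; cv2.imwrite("pics/w4.png",cv2.resize(im,None,fx=2.5,fy=2.5,interpolation=cv2.INTER_CUBIC))
```

```text
0.02262998523959836
```

View pics/w4.png

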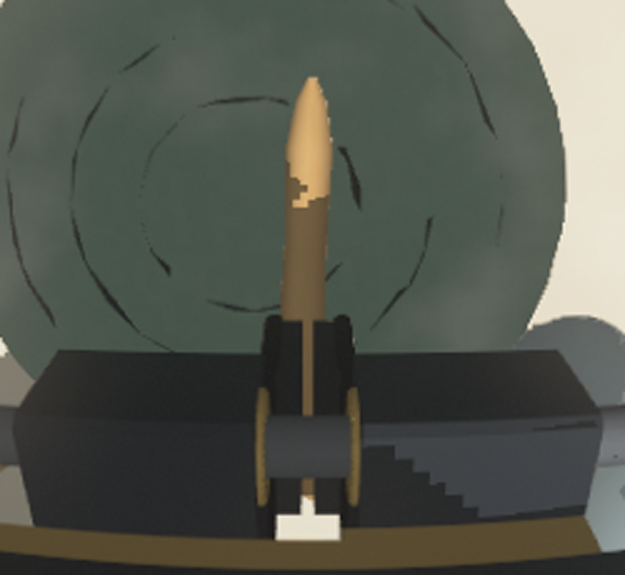

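Run:
```python
from h import *
im=robot.read_camera("side")[...,::-1].copy()
p=proj("side",[[.4942,.0906,.0869],[.4942,.0906,.095],[.4942,.0906,.083]]);print(p)
im=im[130:230,280:420]; cv2.imwrite("pics/s2.png",cv2.resize(im,None,fx=5,fy=5,interpolation=cv2.INTER_CUBIC))
```

```text
[[343.5065505  186.3146776 ]
 [343.96900191 183.27415567]
 [343.28569778 187.76673831]]
```

View pics/s2.png

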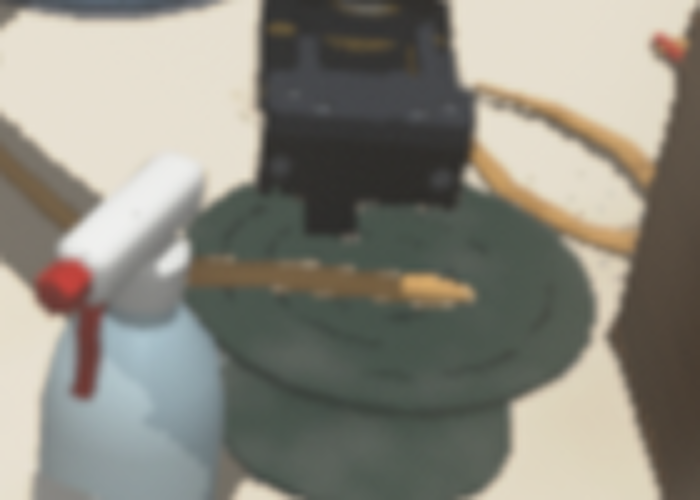

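>>> jog_arm(increments=[{"linear": [0,0,0],"delta_rot": [0,0,0]},{"linear": [0,0,0],"delta_rot": [0,0,0]},{"linear": [0,0,0],"delta_rot": [0,0,0]},{"linear": [0,0,2],"delta_rot": [0,0,0]},{"linear": [0,0,5],"delta_rot": [0,0,0]},{"linear": [0,0,8],"delta_rot": [0,0,0]},{"linear": [0,0,10],"delta_rot": [0,0,0]},{"linear": [0,0,10],"delta_rot": [0,0,0]}], fingers=0)

```text
time: 7.02
tcp_pos: [0.4937, 0.0905, 0.0763]
ee_rot: [0.0, 0.999, -0.035, -0.001]
force: [0.5, 0.6, 0.2]
finger_gap: 0.474
```

Run:
```python
from h import *
p,r=pose(); print(p,robot.get_obs()["force"],robot.get_obs()["finger_gap"])
x=r.apply([1,0,0]); g=robot.get_obs()["finger_gap"]*.0435
print(proj("side",[p+x*g,p-x*g,p]))
im=robot.read_camera("side")[...,::-1].copy()
a=im[150:215,320:375]; cv2.imwrite("pics/s3.png",cv2.resize(a,None,fx=9,fy=9,interpolation=cv2.INTER_CUBIC))
```

```text
[0.49372398 0.09047108 0.07629915] [0.46816326 0.564563   0.17924616] 0.47439299660229517
[[342.92880246 195.91588055]
 [342.73590695 184.50590036]
 [342.83062578 190.10862296]]
```

View pics/s3.png

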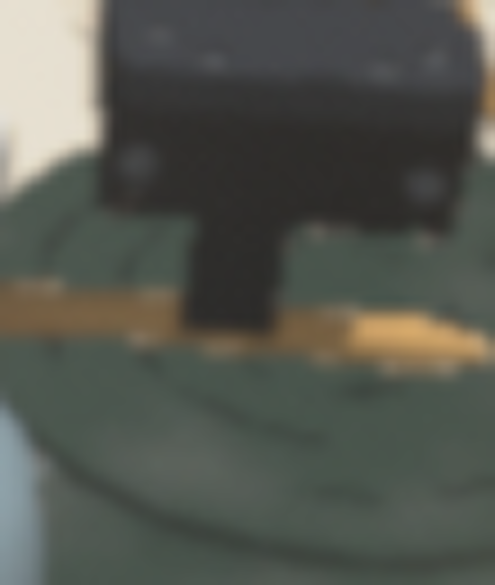

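>>> jog_arm(increments=[{"linear": [0,0,2],"delta_rot": [0,0,0]},{"linear": [0,0,4],"delta_rot": [0,0,0]},{"linear": [0,0,6],"delta_rot": [0,0,0]},{"linear": [0,0,8],"delta_rot": [0,0,0]},{"linear": [0,0,9],"delta_rot": [0,0,0]},{"linear": [0,0,10],"delta_rot": [0,0,0]},{"linear": [0,0,10],"delta_rot": [0,0,0]},{"linear": [0,0,10],"delta_rot": [0,0,0]}])

```text
time: 7.73
tcp_pos: [0.4942, 0.0907, 0.0669]
ee_rot: [0.0, 0.999, -0.035, 0.0]
force: [-0.1, 0.2, 0.3]
finger_gap: 0.498
```

>>> jog_arm(increments=[{"linear": [0,0,0.5],"delta_rot": [0,0,0]},{"linear": [0,0,1],"delta_rot": [0,0,0]},{"linear": [0,0,1.5],"delta_rot": [0,0,0]},{"linear": [0,0,2],"delta_rot": [0,0,0]},{"linear": [0,0,2.5],"delta_rot": [0,0,0]},{"linear": [0,0,3],"delta_rot": [0,0,0]},{"linear": [0,0,3],"delta_rot": [0,0,0]},{"linear": [0,0,3],"delta_rot": [0,0,0]}])

```text
time: 8.4
tcp_pos: [0.4942, 0.0906, 0.0639]
ee_rot: [0.0, 0.999, -0.035, -0.0]
force: [-0.5, -0.4, 0.3]
finger_gap: 0.497
```

Run:
```python
from h import *
p,r=pose(); print(p,robot.get_obs()["force"])
im=robot.read_camera("side"); g=im.max(2)
print(g[176:200,342:350]); print(im[186:200,345])
```

```text
[0.4941753  0.09062342 0.06390962] [-0.45322541 -0.38150735  0.32062758]
[[48 48 46 47 47 46 46 46]
 [47 48 47 47 46 46 46 46]
 [47 47 47 47 46 46 46 46]
 [47 46 47 46 46 46 45 46]
 [47 46 46 46 45 45 45 46]
 [46 45 46 46 45 45 45 46]
 [47 46 45 45 46 44 45 45]
 [46 46 46 45 44 45 45 48]
 [46 46 45 45 44 45 45 48]
 [46 45 45 45 45 45 44 48]
 [46 44 45 46 45 44 44 51]
 [45 45 45 45 45 44 44 52]
 [45 45 45 44 45 45 46 55]
 [45 45 46 45 45 44 47 61]
 [47 46 46 46 45 45 49 64]
 [57 54 54 53 53 53 56 68]
 [74 73 72 72 72 72 73 78]
 [81 82 82 82 83 84 83 83]
 [79 78 80 82 84 85 85 85]
 [84 80 76 78 80 83 84 85]
 [89 85 82 78 77 77 80 82]
 [91 89 87 84 81 80 79 78]
 [93 91 90 88 86 84 83 81]
 [95 94 92 90 89 87 86 85]]
[[46 45 43]
 [45 44 43]
 [44 43 42]
 [45 44 43]
 [46 45 44]
 [50 53 49]
 [64 72 66]
 [71 82 74]
 [71 82 74]
 [68 78 71]
 [69 78 72]
 [74 84 76]
 [78 88 80]
 [82 90 83]]
```

>>> jog_arm(increments=[{"linear": [0,0,0.5],"delta_rot": [0,0,0]},{"linear": [0,0,1],"delta_rot": [0,0,0]},{"linear": [0,0,1.5],"delta_rot": [0,0,0]},{"linear": [0,0,2],"delta_rot": [0,0,0]},{"linear": [0,0,2.5],"delta_rot": [0,0,0]},{"linear": [0,0,3],"delta_rot": [0,0,0]},{"linear": [0,0,3],"delta_rot": [0,0,0]},{"linear": [0,0,3],"delta_rot": [0,0,0]}])

```text
time: 9.12
tcp_pos: [0.4942, 0.0906, 0.0609]
ee_rot: [0.0, 0.999, -0.035, 0.0]
force: [-0.2, -0.5, 1.2]
finger_gap: 0.505
```

Run:
```python
from h import *
p,r=pose(); print(p,robot.get_obs()["force"])
g=robot.read_camera("side").max(2)
print(g[188:198,345])
```

```text
[0.4941888  0.09060169 0.06090976] [-0.23020561 -0.48553087  1.18680583]
[45 45 45 45 54 72 80 77 78 84]
```

>>> jog_arm(increments=[{"linear": [0,0,0.5],"delta_rot": [0,0,0]},{"linear": [0,0,1],"delta_rot": [0,0,0]},{"linear": [0,0,1.5],"delta_rot": [0,0,0]},{"linear": [0,0,2],"delta_rot": [0,0,0]},{"linear": [0,0,2.5],"delta_rot": [0,0,0]},{"linear": [0,0,2.5],"delta_rot": [0,0,0]},{"linear": [0,0,2.5],"delta_rot": [0,0,0]},{"linear": [0,0,2.5],"delta_rot": [0,0,0]}])

```text
time: 9.83
tcp_pos: [0.4942, 0.0906, 0.0584]
ee_rot: [0.0, 0.999, -0.035, 0.0]
force: [0.5, 0.3, -0.1]
finger_gap: 0.499
```

>>> jog_arm(increments=[{"linear": [0,0,0.5],"delta_rot": [0,0,0]},{"linear": [0,0,1],"delta_rot": [0,0,0]},{"linear": [0,0,1.5],"delta_rot": [0,0,0]},{"linear": [0,0,2],"delta_rot": [0,0,0]},{"linear": [0,0,2],"delta_rot": [0,0,0]},{"linear": [0,0,2],"delta_rot": [0,0,0]},{"linear": [0,0,2],"delta_rot": [0,0,0]},{"linear": [0,0,2],"delta_rot": [0,0,0]}])

```text
time: 10.5
tcp_pos: [0.4942, 0.0907, 0.0565]
ee_rot: [0.0, 0.999, -0.035, 0.0]
force: [0.3, 0.6, -0.1]
finger_gap: 0.501
```

>>> jog_arm(increments=[{"linear": [0,0,0],"delta_rot": [0,0,0]},{"linear": [0,0,0],"delta_rot": [0,0,0]},{"linear": [0,0,0],"delta_rot": [0,0,0]},{"linear": [0,0,0],"delta_rot": [0,0,0]},{"linear": [0,0,0],"delta_rot": [0,0,0]},{"linear": [0,0,0],"delta_rot": [0,0,0]},{"linear": [0,0,0],"delta_rot": [0,0,0]},{"linear": [0,0,0],"delta_rot": [0,0,0]}], fingers=1, squeeze=6)

```text
time: 11.17
tcp_pos: [0.4942, 0.0906, 0.0565]
ee_rot: [0.0, 0.999, -0.035, 0.0]
force: [0.6, 0.5, -0.3]
finger_gap: 0.184
```

>>> jog_arm(increments=[{"linear": [0,0,0],"delta_rot": [0,0,0]},{"linear": [0,0,0],"delta_rot": [0,0,0]},{"linear": [0,0,0],"delta_rot": [0,0,0]},{"linear": [0,0,1],"delta_rot": [0,0,0]},{"linear": [0,0,2],"delta_rot": [0,0,0]},{"linear": [0,0,3],"delta_rot": [0,0,0]},{"linear": [0,0,3],"delta_rot": [0,0,0]},{"linear": [0,0,3],"delta_rot": [0,0,0]}], fingers=0.3)

```text
time: 11.83
tcp_pos: [0.4941, 0.0906, 0.0533]
ee_rot: [0.0, 0.999, -0.035, -0.0]
force: [0.3, 0.1, 0.4]
finger_gap: 0.349
```

Run:
```python
from h import *
o=robot.get_obs(); print(o["tcp_pos"],o["force"],o["finger_gap"])
print(robot.read_camera("side").max(2)[183:202,345])
```

```text
[0.49409138 0.09060808 0.05331986] [0.30201406 0.14610422 0.39974039] 0.3486032771862842
[46 45 46 46 45 45 45 45 44 45 52 69 75 78 84 88 90 92 93]
```

>>> jog_arm(increments=[{"linear": [0,0,0.5],"delta_rot": [0,0,0]},{"linear": [0,0,1],"delta_rot": [0,0,0]},{"linear": [0,0,1.5],"delta_rot": [0,0,0]},{"linear": [0,0,2],"delta_rot": [0,0,0]},{"linear": [0,0,2],"delta_rot": [0,0,0]},{"linear": [0,0,2],"delta_rot": [0,0,0]},{"linear": [0,0,2],"delta_rot": [0,0,0]},{"linear": [0,0,2],"delta_rot": [0,0,0]}])

```text
time: 12.55
tcp_pos: [0.4943, 0.0906, 0.053]
ee_rot: [0.001, 0.999, -0.036, 0.0]
force: [-4.0, -2.0, 14.5]
finger_gap: 0.348
```

>>> jog_arm(increments=[{"linear": [0,0,0],"delta_rot": [0,0,0]},{"linear": [0,0,0],"delta_rot": [0,0,0]},{"linear": [0,0,0],"delta_rot": [0,0,0]},{"linear": [0,0,0],"delta_rot": [0,0,0]},{"linear": [0,0,0],"delta_rot": [0,0,0]},{"linear": [0,0,0],"delta_rot": [0,0,0]},{"linear": [0,0,0],"delta_rot": [0,0,0]},{"linear": [0,0,0],"delta_rot": [0,0,0]}], fingers=1, squeeze=15)

```text
time: 13.22
tcp_pos: [0.4949, 0.0913, 0.053]
ee_rot: [0.0, 0.999, -0.035, 0.001]
force: [-3.2, 0.6, 11.3]
finger_gap: 0.175
```

>>> jog_arm(increments=[{"linear": [0,0,-5],"delta_rot": [0,0,0]},{"linear": [0,0,-15],"delta_rot": [0,0,0]},{"linear": [0,0,-30],"delta_rot": [0,0,0]},{"linear": [0,0,-50],"delta_rot": [0,0,0]},{"linear": [0,0,-75],"delta_rot": [0,0,0]},{"linear": [0,0,-105],"delta_rot": [0,0,0]},{"linear": [0,0,-135],"delta_rot": [0,0,0]},{"linear": [0,0,-150],"delta_rot": [0,0,0]}])

```text
time: 13.88
tcp_pos: [0.4957, 0.0915, 0.2054]
ee_rot: [-0.0, 0.999, -0.035, 0.003]
force: [0.6, 0.2, -0.3]
finger_gap: 0.173
```

Run:
```python
from h import *
print(robot.get_obs()["joints"],robot.get_obs()["finger_gap"],to([.5,-.05,.22],np.radians(59.4)),to([.544,-.249,.22],np.radians(59.4)))
im=robot.read_camera("wrist")[...,::-1]; cv2.imwrite("pics/w5.png",cv2.resize(im[60:330,130:380],None,fx=2.2,fy=2.2,interpolation=cv2.INTER_CUBIC))
```

```text
[ 0.46569585  0.27964692 -0.87073393  1.88198696  0.24266058  1.08385114
 -0.57036822] 0.17257607062600316 (array([ 14.4, 140.9, -14.7]), array([ 0.002, -0.005, -1.107])) (array([ 72.3, 336.2, -14.6]), array([ 0.002, -0.005, -1.107]))
```

View pics/w5.png

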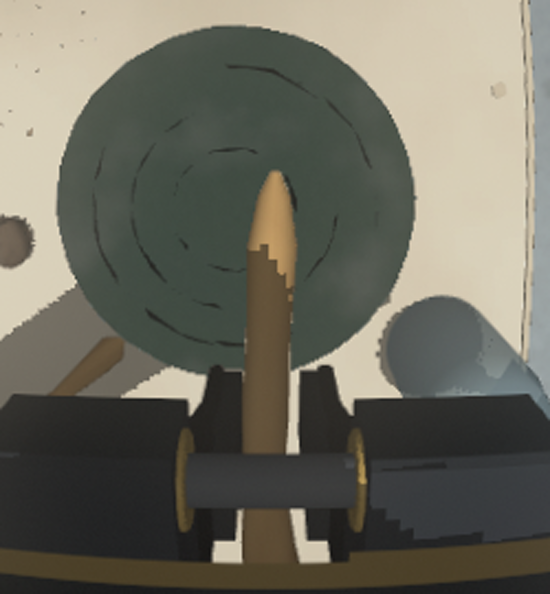

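>>> jog_arm(increments=[{"linear": [0,10,-35],"delta_rot": [0,0,0]},{"linear": [2,35,-60],"delta_rot": [0,0,-0.1]},{"linear": [8,70,-75],"delta_rot": [0,0,-0.22]},{"linear": [14,108,-75],"delta_rot": [0,0,-0.34]},{"linear": [22,146,-75],"delta_rot": [0,0,-0.46]},{"linear": [30,184,-75],"delta_rot": [0,0,-0.58]},{"linear": [38,218,-75],"delta_rot": [0,0,-0.7]},{"linear": [44,240,-75],"delta_rot": [0,0,-0.8]}])

```text
time: 14.6
tcp_pos: [0.5204, -0.1573, 0.2761]
ee_rot: [0.001, 0.934, 0.357, -0.001]
force: [0.5, -0.7, -1.0]
finger_gap: 0.176
```

Run:
```python
from h import *
print(robot.get_obs()["joints"],robot.get_obs()["finger_gap"],to([.544,-.249,.22],np.radians(59.4)))
```

```text
[ 0.93519687  0.3028273  -0.89783033  1.69579322  0.24899827  1.26330924
  0.71260807] 0.17576897987060977 (array([-43.4,  84. ,  56.2]), array([ 0.   ,  0.002, -0.307]))
```

>>> jog_arm(increments=[{"linear": [-8,16,0],"delta_rot": [0,0,-0.08]},{"linear": [-20,38,5],"delta_rot": [0,0,-0.18]},{"linear": [-32,62,20],"delta_rot": [0,0,-0.28]},{"linear": [-40,78,50],"delta_rot": [0,0,-0.307]},{"linear": [-43,84,80],"delta_rot": [0,0,-0.307]},{"linear": [-43,84,115],"delta_rot": [0,0,-0.307]},{"linear": [-43,84,145],"delta_rot": [0,0,-0.307]},{"linear": [-43,84,165],"delta_rot": [0,0,-0.307]}])

```text
time: 15.27
tcp_pos: [0.5427, -0.2431, 0.108]
ee_rot: [-0.002, 0.869, 0.495, -0.001]
force: [0.1, 0.4, -0.5]
finger_gap: 0.181
```

>>> jog_arm(increments=[{"linear": [0,0,10],"delta_rot": [0,0,0]},{"linear": [0,0,20],"delta_rot": [0,0,0]},{"linear": [0,0,30],"delta_rot": [0,0,0]},{"linear": [0,0,36],"delta_rot": [0,0,0]},{"linear": [0,0,40],"delta_rot": [0,0,0]},{"linear": [0,0,40],"delta_rot": [0,0,0]},{"linear": [0,0,40],"delta_rot": [0,0,0]},{"linear": [0,0,40],"delta_rot": [0,0,0]}])

```text
time: 15.93
tcp_pos: [0.5455, -0.2433, 0.0723]
ee_rot: [0.001, 0.869, 0.495, 0.0]
force: [-0.7, 0.5, -0.4]
finger_gap: 0.177
```

Run:
```python
from h import *
print(robot.get_obs()["tcp_pos"],robot.get_obs()["force"],to([.544,-.249,.02],np.radians(59.4)))
c=cam("wrist"); np.savez("w6.npz",K=c[0],R=c[1],t=c[2])
im=robot.read_camera("wrist")[...,::-1]; cv2.imwrite("pics/w6.png",im); cv2.imwrite("pics/w6b.png",cv2.resize(im[50:270,150:370],None,fx=2.7,fy=2.7,interpolation=cv2.INTER_CUBIC))
s=robot.read_camera("side")[...,::-1]; cv2.imwrite("pics/s6.png",s)
```

```text
[ 0.54552715 -0.24334765  0.07227741] [-0.69184523  0.4505771  -0.38664681] (array([-5.6,  1.5, 52.3]), array([ 0.002, -0.   , -0.001]))
```

View pics/w6b.png

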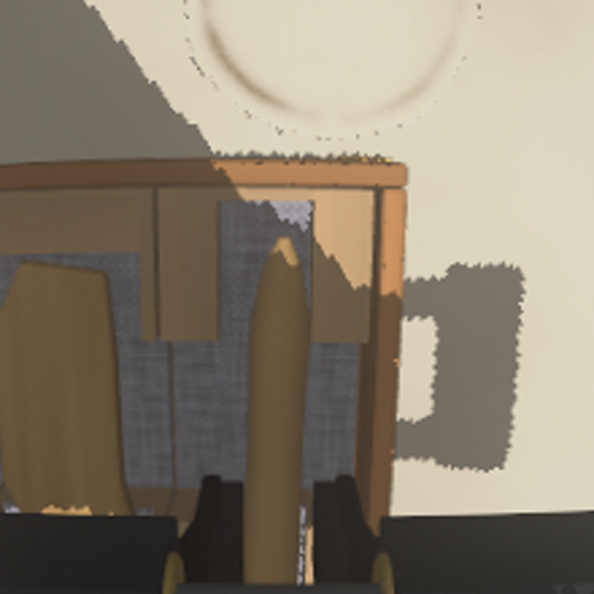

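Run:
```python
from h import *
d=np.load("w6.npz"); W=(d["K"],d["R"],d["t"]); p,r=pose(); f=lambda uv:np.array(uv)/2.7+[150,50]
L=lambda uv,z:(r.inv().apply(onplane("wrist",f(uv),z,W)-p)*1000).round(1)
print("cam",r.inv().apply(-W[1].T@W[2]-p)*1000)
print("tip",L([[283,237]],p[2]+.036)); print("width mid",L([[245,480],[306,480]],p[2]+.036))
for z in(.040,.042): print("slot top",z,L([[219,210],[312,210],[219,338],[311,338],[265,200]],z))
print("rim",L([[0,187],[375,187],[375,290],[405,165]],.048))
```

```text
cam [  -0.52208199  -79.92575292 -192.61080747]
tip [[  0.6 -62.5 -36.1]]
width mid [[ -7.4 -11.2 -36. ]
 [  5.6 -11.2 -36. ]]
slot top 0.04 [[-16.8 -62.7  32.1]
 [  9.1 -62.6  32.1]
 [-17.3 -25.8  32.1]
 [  9.2 -25.8  32.1]
 [ -4.  -65.4  32.1]]
slot top 0.042 [[-16.7 -62.8  30.1]
 [  9.  -62.8  30.1]
 [-17.2 -26.3  30.1]
 [  9.1 -26.3  30.1]
 [ -3.9 -65.5  30.1]]
rim [[-77.7 -71.7  24.1]
 [ 25.7 -69.7  24.1]
 [ 26.3 -41.4  24.1]
 [ 33.8 -75.9  24.1]]
```

>>> jog_arm(increments=[{"linear": [-1,0.5,5],"delta_rot": [0,0,-0.01]},{"linear": [-3,1,12],"delta_rot": [0,0,-0.02]},{"linear": [-3,1,20],"delta_rot": [0,0,-0.02]},{"linear": [-3,1,30],"delta_rot": [0,0,-0.02]},{"linear": [-3,1,40],"delta_rot": [0,0,-0.02]},{"linear": [-3,1,46],"delta_rot": [0,0,-0.02]},{"linear": [-3,1,50],"delta_rot": [0,0,-0.02]},{"linear": [-3,1,50],"delta_rot": [0,0,-0.02]}])

```text
time: 16.7
tcp_pos: [0.5436, -0.2459, 0.0201]
ee_rot: [-0.001, 0.864, 0.504, -0.001]
force: [-0.2, 0.7, -0.4]
finger_gap: 0.177
```

Run:
```python
from h import *
o=robot.get_obs(); print(o["tcp_pos"],o["force"],o["finger_gap"])
c=cam("wrist"); np.savez("w7.npz",K=c[0],R=c[1],t=c[2])
im=robot.read_camera("wrist")[...,::-1]; cv2.imwrite("pics/w7.png",im)
g=im[120:190,190:300].astype(int)
for v in(125,130,135,140,145,150,155,160):
    h=cv2.cvtColor(im[v:v+1,215:290],cv2.COLOR_BGR2HSV)[0]; print(v,"".join("#" if s>70 else "." for s in h[:,1]))
```

```text
[ 0.54359137 -0.2458973   0.02014309] [-0.16548     0.73792711 -0.37247026] 0.17711015521050796
125 ###########################################################################
130 #################....................#.....################################
135 #################.............................................#############
140 #################....................######..................##############
145 #################.................############...............##############
150 #################...............###############..............##############
155 #################..............#################.............##############
160 #################.............##################............###############
```

>>> jog_arm(increments=[{"linear": [0,0,3],"delta_rot": [0,0,0]},{"linear": [0,0,6],"delta_rot": [0,0,0]},{"linear": [0,0,9],"delta_rot": [0,0,0]},{"linear": [0,0,12],"delta_rot": [0,0,0]},{"linear": [0,0,14],"delta_rot": [0,0,0]},{"linear": [0,0,16],"delta_rot": [0,0,0]},{"linear": [0,0,17],"delta_rot": [0,0,0]},{"linear": [0,0,17],"delta_rot": [0,0,0]}])

```text
time: 17.42
tcp_pos: [0.5441, -0.2462, 0.0042]
ee_rot: [-0.0, 0.864, 0.504, -0.0]
force: [0.9, -0.2, -0.7]
finger_gap: 0.178
```

>>> jog_arm(increments=[{"linear": [0,0,0.5],"delta_rot": [0,0,0]},{"linear": [0,0,1],"delta_rot": [0,0,0]},{"linear": [0,0,1.5],"delta_rot": [0,0,0]},{"linear": [0,0,2],"delta_rot": [0,0,0]},{"linear": [0,0,2.5],"delta_rot": [0,0,0]},{"linear": [0,0,3],"delta_rot": [0,0,0]},{"linear": [0,0,3],"delta_rot": [0,0,0]},{"linear": [0,0,3],"delta_rot": [0,0,0]}])

```text
time: 18.08
tcp_pos: [0.5443, -0.2463, 0.0014]
ee_rot: [0.0, 0.864, 0.504, -0.0]
force: [-0.8, -0.1, -0.2]
finger_gap: 0.18
```

>>> jog_arm(increments=[{"linear": [0,0,0.5],"delta_rot": [0,0,0]},{"linear": [0,0,1],"delta_rot": [0,0,0]},{"linear": [0,0,1.5],"delta_rot": [0,0,0]},{"linear": [0,0,2],"delta_rot": [0,0,0]},{"linear": [0,0,2.5],"delta_rot": [0,0,0]},{"linear": [0,0,3],"delta_rot": [0,0,0]},{"linear": [0,0,3],"delta_rot": [0,0,0]},{"linear": [0,0,3],"delta_rot": [0,0,0]}])

```text
time: 18.75
tcp_pos: [0.5443, -0.2463, -0.0016]
ee_rot: [0.0, 0.864, 0.504, -0.0]
force: [-0.4, 0.7, -0.7]
finger_gap: 0.173
```

>>> jog_arm(increments=[{"linear": [0,0,0.5],"delta_rot": [0,0,0]},{"linear": [0,0,1],"delta_rot": [0,0,0]},{"linear": [0,0,1.5],"delta_rot": [0,0,0]},{"linear": [0,0,2],"delta_rot": [0,0,0]},{"linear": [0,0,2],"delta_rot": [0,0,0]},{"linear": [0,0,2],"delta_rot": [0,0,0]},{"linear": [0,0,2],"delta_rot": [0,0,0]},{"linear": [0,0,2],"delta_rot": [0,0,0]}])

```text
time: 19.42
tcp_pos: [0.5443, -0.2463, -0.0032]
ee_rot: [0.0, 0.864, 0.504, -0.0]
force: [-1.6, -0.3, 5.2]
finger_gap: 0.174
```

>>> jog_arm(increments=[{"linear": [0,0,0],"delta_rot": [0,0,0]},{"linear": [0,0,0],"delta_rot": [0,0,0]},{"linear": [0,0,0],"delta_rot": [0,0,0]},{"linear": [0,0,0],"delta_rot": [0,0,0]},{"linear": [0,0,0],"delta_rot": [0,0,0]},{"linear": [0,0,0],"delta_rot": [0,0,0]},{"linear": [0,0,0],"delta_rot": [0,0,0]},{"linear": [0,0,0],"delta_rot": [0,0,0]}], fingers=0.5)

```text
time: 20.08
tcp_pos: [0.5443, -0.2463, -0.0036]
ee_rot: [0.0, 0.864, 0.504, 0.0]
force: [-0.1, 0.8, -0.2]
finger_gap: 0.25
```

>>> jog_arm(increments=[{"linear": [0,0,-3],"delta_rot": [0,0,0]},{"linear": [0,0,-8],"delta_rot": [0,0,0]},{"linear": [0,0,-15],"delta_rot": [0,0,0]},{"linear": [0,0,-30],"delta_rot": [0,0,0]},{"linear": [0,0,-55],"delta_rot": [0,0,0]},{"linear": [0,0,-85],"delta_rot": [0,0,0]},{"linear": [0,0,-120],"delta_rot": [0,0,0]},{"linear": [0,0,-150],"delta_rot": [0,0,0]}])

```text
time: 20.75
tcp_pos: [0.5448, -0.2459, 0.15]
ee_rot: [0.001, 0.864, 0.504, 0.001]
force: [0.9, 0.1, 0.5]
finger_gap: 0.25
```

Run:
```python
from h import *
o=robot.get_obs(); print(o["tcp_pos"],o["force"],o["finger_gap"],o["joints"])
c=cam("wrist"); np.savez("w8.npz",K=c[0],R=c[1],t=c[2])
im=robot.read_camera("wrist")[...,::-1]; cv2.imwrite("pics/w8.png",im)
top=robot.read_camera("top")[...,::-1]; cv2.imwrite("pics/t8.png",top)
sd=robot.read_camera("side")[...,::-1]; cv2.imwrite("pics/s8.png",sd)
# brass-handle search numbers in side/wrist: predicted handle for several lid angles
C=np.array([.5145,-.302,0]);a=np.radians(-30.5);xd=np.array([np.cos(a),np.sin(a),0]);yd=np.array([-xd[1],xd[0],0]);Z=np.array([0,0,1])
for th in(1.4,1.5,1.57,1.65,1.75):
    P=C+xd*.0835+Z*.048+.2065*(-np.cos(th)*xd+np.sin(th)*Z)+.013*(np.sin(th)*xd+np.cos(th)*Z)
    E=[P+yd*.067,P-yd*.067]; print(th,P.round(3),"side",proj("side",E).round(1).tolist(),"top",proj("top",E).round(1).tolist())
W=cv2.resize(im[60:280,150:330],None,fx=2.2,fy=2.2,interpolation=cv2.INTER_CUBIC); S=cv2.resize(sd[90:260,70:240],(400,400),interpolation=cv2.INTER_CUBIC)
v=np.zeros((500,800,3),np.uint8); v[:484,:396]=W; v[:400,400:]=S; cv2.imwrite("pics/v8.png",v)
```

```text
[ 0.54480313 -0.24590683  0.14997829] [0.87638225 0.0621977  0.52801132] 0.25017021397946754 [ 0.97736698  0.52425616 -0.86455913  1.73659141  0.44503801  1.08707428
  1.0238539 ]
1.4 [ 0.567 -0.333  0.254] side [[150.5, 137.3], [101.7, 117.3]] top [[354.7, 124.6], [421.4, 158.2]]
1.5 [ 0.585 -0.344  0.255] side [[141.6, 141.7], [92.6, 121.0]] top [[359.9, 115.0], [426.5, 148.3]]
1.57 [ 0.598 -0.351  0.255] side [[135.3, 145.4], [86.2, 124.2]] top [[363.4, 108.5], [429.8, 141.6]]
1.65 [ 0.612 -0.359  0.253] side [[128.0, 150.4], [78.9, 128.5]] top [[367.1, 101.4], [433.3, 134.2]]
1.75 [ 0.629 -0.37   0.249] side [[119.0, 157.8], [70.0, 135.0]] top [[371.3, 93.2], [437.0, 125.5]]
```

View pics/v8.png

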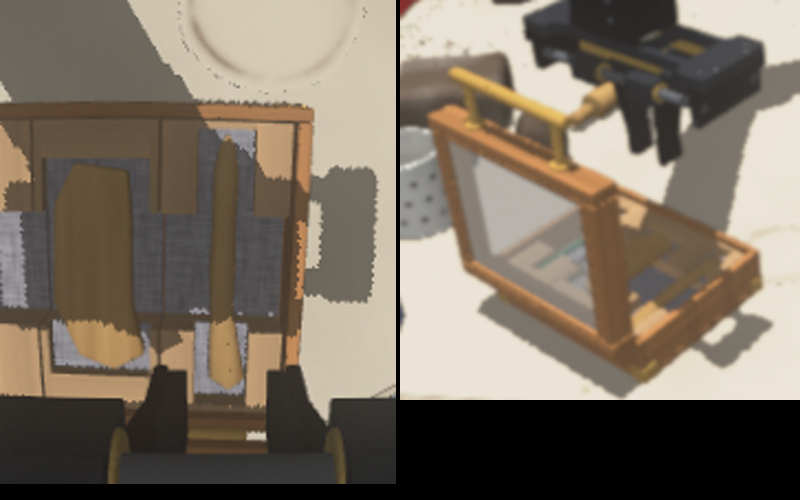

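>>> jog_arm(increments=[{"linear": [0,0,-38],"delta_rot": [0,0,0]},{"linear": [0,0,-76],"delta_rot": [0,0,0]},{"linear": [0,0,-110],"delta_rot": [0,0,0.1]},{"linear": [0,0,-130],"delta_rot": [0,0,0.22]},{"linear": [0,0,-135],"delta_rot": [0,0,0.34]},{"linear": [0,0,-135],"delta_rot": [0,0,0.46]},{"linear": [0,0,-135],"delta_rot": [0,0,0.58]},{"linear": [0,0,-135],"delta_rot": [0,0,0.7]}], fingers=0)

```text
time: 21.57
tcp_pos: [0.5435, -0.2461, 0.281]
ee_rot: [-0.0, 0.985, 0.174, -0.001]
force: [0.1, -0.0, 0.0]
finger_gap: 0.494
```

>>> jog_arm(increments=[{"linear": [0,0,0],"delta_rot": [0,0,0.12]},{"linear": [0,0,0],"delta_rot": [0,0,0.24]},{"linear": [0,0,0],"delta_rot": [0,0,0.36]},{"linear": [0,0,0],"delta_rot": [0,0,0.48]},{"linear": [0,0,0],"delta_rot": [0,0,0.6]},{"linear": [0,0,0],"delta_rot": [0,0,0.72]},{"linear": [0,0,0],"delta_rot": [0,0,0.84]},{"linear": [0,0,0],"delta_rot": [0,0,0.888]}])

```text
time: 22.23
tcp_pos: [0.5435, -0.2459, 0.2807]
ee_rot: [-0.0, 0.964, -0.265, -0.001]
force: [-0.2, 0.5, 0.2]
finger_gap: 0.503
```

Run:
```python
from h import *
o=robot.get_obs(); print(o["tcp_pos"],o["finger_gap"],o["joints"],to([.586,-.344,.250],np.radians(-30.5)))
```

```text
[ 0.54351278 -0.24594347  0.28069555] 0.5028595003494519 [ 0.80606533  0.33591554 -0.59509601  1.58122222  0.19362177  1.28599483
 -0.35450786] (array([86.7, 62.6, 30.6]), array([ 0.   ,  0.002, -0.004]))
```

>>> jog_arm(increments=[{"linear": [20,15,0],"delta_rot": [0,0,0]},{"linear": [45,33,0],"delta_rot": [0,0,0]},{"linear": [68,50,0],"delta_rot": [0,0,0]},{"linear": [82,60,0],"delta_rot": [0,0,0]},{"linear": [87,63,5],"delta_rot": [0,0,0]},{"linear": [87,63,8],"delta_rot": [0,0,0]},{"linear": [87,63,10],"delta_rot": [0,0,0]},{"linear": [87,63,10],"delta_rot": [0,0,0]}])

```text
time: 22.9
tcp_pos: [0.5867, -0.3425, 0.2706]
ee_rot: [-0.001, 0.965, -0.262, -0.001]
force: [0.1, 1.0, -0.3]
finger_gap: 0.499
```

Run:
```python
from h import *
o=robot.get_obs(); p,r=pose(); print(p,o["force"],to([.586,-.344,.211],np.radians(-30.5)))
c=cam("wrist"); im=robot.read_camera("wrist")[...,::-1]; cv2.imwrite("pics/w9.png",im)
h=cv2.cvtColor(im,cv2.COLOR_BGR2HSV)
# brass bar visible beyond fingers (tool -y side): mask saturated yellow near predicted line
a=np.radians(-30.5); yd=np.array([-np.sin(a),np.cos(a),0])
P=np.array([.585,-.344,.255])
for k in(.03,.045,.06,.067):
    q=proj("wrist",P+yd*k,c)[0]; print(k,q.round(1)); v=int(round(q[1])); u0=int(q[0])-30
    if 0<v<384: print(v,u0,"".join("#" if (16<x[0]<28 and x[1]>120 and x[2]>90) else "." for x in h[v,u0:u0+60]))
```

```text
[ 0.5867463  -0.34249502  0.27062436] [ 0.07649837  1.02607234 -0.32322781] (array([ 0.3,  1.7, 59.6]), array([-0.001,  0.002,  0.003]))
0.03 [250.8 178.1]
178 220 ............................########.##.....................
0.045 [250.8 157.7]
158 220 ..........................#################.................
0.06 [250.9 136.7]
137 220 ...........................#.#################..............
0.067 [250.9 126.8]
127 220 ............................................................
```

>>> jog_arm(increments=[{"linear": [2,0,8],"delta_rot": [0,0,0]},{"linear": [2,0,16],"delta_rot": [0,0,0]},{"linear": [2,0,24],"delta_rot": [0,0,0]},{"linear": [2,0,32],"delta_rot": [0,0,0]},{"linear": [2,0,40],"delta_rot": [0,0,0]},{"linear": [2,0,47],"delta_rot": [0,0,0]},{"linear": [2,0,53],"delta_rot": [0,0,0]},{"linear": [2,0,56],"delta_rot": [0,0,0]}])

```text
time: 23.62
tcp_pos: [0.5885, -0.3456, 0.2141]
ee_rot: [-0.0, 0.965, -0.263, -0.001]
force: [1.0, -0.1, -0.4]
finger_gap: 0.504
```

>>> jog_arm(increments=[{"linear": [0,0,1],"delta_rot": [0,0,0]},{"linear": [0,0,2],"delta_rot": [0,0,0]},{"linear": [0,0,2],"delta_rot": [0,0,0]},{"linear": [0,0,2],"delta_rot": [0,0,0]},{"linear": [0,0,2],"delta_rot": [0,0,0]},{"linear": [0,0,2],"delta_rot": [0,0,0]},{"linear": [0,0,2],"delta_rot": [0,0,0]},{"linear": [0,0,2],"delta_rot": [0,0,0]}], fingers=1, squeeze=8)

```text
time: 24.28
tcp_pos: [0.5891, -0.3457, 0.2138]
ee_rot: [0.0, 0.965, -0.263, 0.0]
force: [-0.2, 0.0, 1.4]
finger_gap: 0.136
```

Run:
```python
from h import *
o=robot.get_obs(); p,r=pose(); print(p,o["force"],o["finger_gap"],r.as_matrix().round(3).tolist())
C=np.array([.5145,-.302,0]);a=np.radians(-30.5);xd=np.array([np.cos(a),np.sin(a),0]);Z=np.array([0,0,1])
H=C+xd*.0835+Z*.048
print("tcp ahead of hinge along case x, lateral:",(p-H)@xd,(p-H)@np.array([-xd[1],xd[0],0]))
```

```text
[ 0.58911006 -0.34572131  0.21384815] [-0.20425828  0.00567958  1.44050568] 0.1356352956013962 [[0.862, -0.507, 0.0], [-0.507, -0.862, -0.0], [0.0, -0.0, -1.0]]
tcp ahead of hinge along case x, lateral: 0.0029764495289205262 0.00019591167803769904
```

Run:
```python
import numpy as np
f=lambda t:np.array([-206.5*np.cos(t)+13*np.sin(t),-(206.5*np.sin(t)+13*np.cos(t))])
T=[1.52,1.2,.88,.56,.28,.08,-.0]
for a,b in zip(T,T[1:]):
    print(a,b,[[float(v) for v in (f(a+(b-a)*k/8)-f(a)).round(1)] for k in range(1,9)])
```

```text
1.52 1.2 [[-8.3, 0.1], [-16.5, 0.5], [-24.8, 1.2], [-33.0, 2.2], [-41.2, 3.6], [-49.3, 5.3], [-57.3, 7.4], [-65.2, 9.7]]
1.2 0.88 [[-7.8, 2.7], [-15.6, 5.6], [-23.2, 8.9], [-30.6, 12.5], [-37.9, 16.4], [-45.1, 20.6], [-52.0, 25.0], [-58.8, 29.7]]
0.88 0.56 [[-6.6, 5.0], [-13.0, 10.2], [-19.2, 15.8], [-25.1, 21.5], [-30.8, 27.5], [-36.3, 33.7], [-41.5, 40.1], [-46.5, 46.7]]
0.56 0.28 [[-4.1, 6.0], [-8.0, 12.0], [-11.7, 18.3], [-15.2, 24.6], [-18.4, 31.1], [-21.5, 37.7], [-24.3, 44.4], [-26.8, 51.1]]
0.28 0.08 [[-1.7, 4.9], [-3.2, 9.8], [-4.7, 14.8], [-6.0, 19.8], [-7.2, 24.8], [-8.2, 29.9], [-9.1, 35.0], [-9.9, 40.1]]
0.08 -0.0 [[-0.3, 2.0], [-0.5, 4.1], [-0.8, 6.2], [-1.0, 8.2], [-1.2, 10.3], [-1.4, 12.3], [-1.6, 14.4], [-1.7, 16.5]]
```

>>> jog_arm(increments=[{"linear": [-8,0,0],"delta_rot": [0,0,0]},{"linear": [-16.5,0,0.5],"delta_rot": [0,0,0]},{"linear": [-25,0,1],"delta_rot": [0,0,0]},{"linear": [-33,0,2],"delta_rot": [0,0,0]},{"linear": [-41,0,3.5],"delta_rot": [0,0,0]},{"linear": [-49,0,5.5],"delta_rot": [0,0,0]},{"linear": [-57,0,7.5],"delta_rot": [0,0,0]},{"linear": [-65,0,9.5],"delta_rot": [0,0,0]}], squeeze=12)

```text
time: 24.95
tcp_pos: [0.5326, -0.3114, 0.2038]
ee_rot: [-0.0, 0.965, -0.263, 0.0]
force: [3.4, 2.0, 0.6]
finger_gap: 0.13
```

>>> jog_arm(increments=[{"linear": [-8,0,2.5],"delta_rot": [0,0,0]},{"linear": [-15.5,0,5.5],"delta_rot": [0,0,0]},{"linear": [-23,0,9],"delta_rot": [0,0,0]},{"linear": [-30.5,0,12.5],"delta_rot": [0,0,0]},{"linear": [-38,0,16.5],"delta_rot": [0,0,0]},{"linear": [-45,0,20.5],"delta_rot": [0,0,0]},{"linear": [-52,0,25],"delta_rot": [0,0,0]},{"linear": [-59,0,30],"delta_rot": [0,0,0]}])

```text
time: 25.62
tcp_pos: [0.4819, -0.2816, 0.1736]
ee_rot: [-0.001, 0.965, -0.263, 0.0]
force: [3.5, 4.6, 0.3]
finger_gap: 0.13
```

Run:
```python
from h import *
o=robot.get_obs(); p,r=pose(); print(p,o["force"],o["finger_gap"],o["joints"])
a=np.radians(-30.5);xd=np.array([np.cos(a),np.sin(a),0]);H=np.array([.5145,-.302,0])+xd*.0835
d=(p-H)@xd; h=p[2]+.041-.048; print("bar rel hinge",d,h,"radius",np.hypot(d,h),"theta",np.arctan2(h,-d)-np.arctan2(13,206.5))
sd=robot.read_camera("side")[...,::-1]; cv2.imwrite("pics/s10.png",sd)
```

```text
[ 0.48187196 -0.28156184  0.17356294] [3.4882146  4.61687045 0.32781273] 0.13043285139895688 [ 0.91191615  0.35391284 -0.57834722  1.81087671  0.21995943  1.04131628
 -0.28141185]
bar rel hinge -0.12198642386170744 0.1665629399721671 radius 0.2064555656279091 theta 0.8758003715828054
```

>>> jog_arm(increments=[{"linear": [-6.5,-0.5,5],"delta_rot": [0,0,0]},{"linear": [-13,-1,10],"delta_rot": [0,0,0]},{"linear": [-19,-1.5,16],"delta_rot": [0,0,0]},{"linear": [-25,-1.5,21.5],"delta_rot": [0,0,0]},{"linear": [-31,-1.5,27.5],"delta_rot": [0,0,0]},{"linear": [-36.5,-1.5,33.5],"delta_rot": [0,0,0]},{"linear": [-41.5,-1.5,40],"delta_rot": [0,0,0]},{"linear": [-46.5,-1.5,46.5],"delta_rot": [0,0,0]}])

```text
time: 26.33
tcp_pos: [0.4422, -0.2579, 0.1267]
ee_rot: [0.0, 0.965, -0.263, -0.0]
force: [2.7, 1.8, -0.4]
finger_gap: 0.13
```

>>> jog_arm(increments=[{"linear": [-4,0,6],"delta_rot": [0,0,0]},{"linear": [-8,0,12],"delta_rot": [0,0,0]},{"linear": [-11.5,0,18],"delta_rot": [0,0,0]},{"linear": [-15,0,24.5],"delta_rot": [0,0,0]},{"linear": [-18.5,0,31],"delta_rot": [0,0,0]},{"linear": [-21.5,0,37.5],"delta_rot": [0,0,0]},{"linear": [-24.5,0,44.5],"delta_rot": [0,0,0]},{"linear": [-27,0,51],"delta_rot": [0,0,0]}])

```text
time: 27.0
tcp_pos: [0.4194, -0.2441, 0.0757]
ee_rot: [-0.0, 0.965, -0.263, 0.0]
force: [0.8, 2.6, 0.1]
finger_gap: 0.133
```

```bash
cat > chk.py <<'E'
from h import *
o=robot.get_obs(); p,r=pose(); print(p,o["force"],o["finger_gap"])
a=np.radians(-30.5);xd=np.array([np.cos(a),np.sin(a),0]);H=np.array([.5145,-.302,0])+xd*.0835
d=(p-H)@xd; h=p[2]+.041-.048; print("bar rel hinge",d,h,"radius",np.hypot(d,h),"theta",np.arctan2(h,-d)-np.arctan2(13,206.5))
E
python3 chk.py
```

```text
[ 0.41939079 -0.24410025  0.07572716] [0.78801597 2.59564704 0.1142911 ] 0.13344624461915605
bar rel hinge -0.19483521390517575 0.06872715790139654 radius 0.2066015072807531 theta 0.2762471790836405
```

>>> jog_arm(increments=[{"linear": [-1.5,0,5],"delta_rot": [0,0,0]},{"linear": [-3,0,10],"delta_rot": [0,0,0]},{"linear": [-4.5,0,15],"delta_rot": [0,0,0]},{"linear": [-6,0,20],"delta_rot": [0,0,0]},{"linear": [-7,0,25],"delta_rot": [0,0,0]},{"linear": [-8,0,30],"delta_rot": [0,0,0]},{"linear": [-9,0,35],"delta_rot": [0,0,0]},{"linear": [-10,0,39],"delta_rot": [0,0,0]}])

```text
time: 27.67
tcp_pos: [0.4108, -0.2389, 0.0368]
ee_rot: [-0.0, 0.965, -0.263, -0.0]
force: [0.2, 4.1, 0.5]
finger_gap: 0.131
```

>>> jog_arm(increments=[{"linear": [-0.3,0,1.5],"delta_rot": [0,0,0]},{"linear": [-0.5,0,3],"delta_rot": [0,0,0]},{"linear": [-0.7,0,4.5],"delta_rot": [0,0,0]},{"linear": [-0.9,0,6],"delta_rot": [0,0,0]},{"linear": [-1,0,7.5],"delta_rot": [0,0,0]},{"linear": [-1.1,0,9],"delta_rot": [0,0,0]},{"linear": [-1.2,0,10.5],"delta_rot": [0,0,0]},{"linear": [-1.2,0,12],"delta_rot": [0,0,0]}])

```text
time: 28.33
tcp_pos: [0.4094, -0.2382, 0.0252]
ee_rot: [-0.0, 0.965, -0.263, -0.001]
force: [-0.6, 5.8, 0.3]
finger_gap: 0.132
```

```bash
python3 chk.py
```

```text
[ 0.40938064 -0.23816341  0.02520852] [-0.63994383  5.80314756  0.25348276] 0.13240072371552358
bar rel hinge -0.206473421240528 0.018208515199320388 radius 0.2072747541417729 theta 0.025089597182323314
```

Just above shut; slow steps until the rim pushes back.

>>> jog_arm(increments=[{"linear": [0,0,0.5],"delta_rot": [0,0,0]},{"linear": [0,-0.5,1],"delta_rot": [0,0,0]},{"linear": [0,-1,2],"delta_rot": [0,0,0]},{"linear": [0,-1,3],"delta_rot": [0,0,0]},{"linear": [0,-1,4],"delta_rot": [0,0,0]},{"linear": [0,-1,5],"delta_rot": [0,0,0]},{"linear": [0,-1,5],"delta_rot": [0,0,0]},{"linear": [0,-1,5],"delta_rot": [0,0,0]}])

```text
time: 29.0
tcp_pos: [0.409, -0.2378, 0.0199]
ee_rot: [0.0, 0.965, -0.263, -0.001]
force: [-4.6, 3.2, -1.7]
finger_gap: 0.136
```

>>> jog_arm(increments=[{"linear": [0,0,0.5],"delta_rot": [0,0,0]},{"linear": [0,0,1],"delta_rot": [0,0,0]},{"linear": [0,0,1.5],"delta_rot": [0,0,0]},{"linear": [0,0,2],"delta_rot": [0,0,0]},{"linear": [0,0,2],"delta_rot": [0,0,0]},{"linear": [0,0,2],"delta_rot": [0,0,0]},{"linear": [0,0,2],"delta_rot": [0,0,0]},{"linear": [0,0,2],"delta_rot": [0,0,0]}])

```text
time: 29.67
tcp_pos: [0.4088, -0.2377, 0.018]
ee_rot: [0.0, 0.965, -0.263, -0.001]
force: [-4.8, 3.3, -1.3]
finger_gap: 0.133
```

>>> jog_arm(increments=[{"linear": [0,0,0.5],"delta_rot": [0,0,0]},{"linear": [0,0,1],"delta_rot": [0,0,0]},{"linear": [0,0,1.5],"delta_rot": [0,0,0]},{"linear": [0,0,2],"delta_rot": [0,0,0]},{"linear": [0,0,2],"delta_rot": [0,0,0]},{"linear": [0,0,2],"delta_rot": [0,0,0]},{"linear": [0,0,2],"delta_rot": [0,0,0]},{"linear": [0,0,2],"delta_rot": [0,0,0]}])

```text
time: 30.33
tcp_pos: [0.4087, -0.2377, 0.0159]
ee_rot: [0.0, 0.965, -0.263, -0.002]
force: [-5.1, 3.5, -1.1]
finger_gap: 0.132
```

>>> jog_arm(increments=[{"linear": [0,0,0.5],"delta_rot": [0,0,0]},{"linear": [0,0,1],"delta_rot": [0,0,0]},{"linear": [0,0,1.5],"delta_rot": [0,0,0]},{"linear": [0,0,2],"delta_rot": [0,0,0]},{"linear": [0,0,2],"delta_rot": [0,0,0]},{"linear": [0,0,2],"delta_rot": [0,0,0]},{"linear": [0,0,2],"delta_rot": [0,0,0]},{"linear": [0,0,2],"delta_rot": [0,0,0]}])

```text
time: 31.0
tcp_pos: [0.4087, -0.2377, 0.015]
ee_rot: [0.001, 0.965, -0.263, -0.002]
force: [-7.3, 4.9, 9.9]
finger_gap: 0.133
```

>>> jog_arm(increments=[{"linear": [0,0,0],"delta_rot": [0,0,0]},{"linear": [0,0,0],"delta_rot": [0,0,0]},{"linear": [0,0,0],"delta_rot": [0,0,0]},{"linear": [0,0,0],"delta_rot": [0,0,0]},{"linear": [0,0,0],"delta_rot": [0,0,0]},{"linear": [0,0,0],"delta_rot": [0,0,0]},{"linear": [0,0,0],"delta_rot": [0,0,0]},{"linear": [0,0,0],"delta_rot": [0,0,0]}], fingers=0.35)

```text
time: 31.67
tcp_pos: [0.4106, -0.2378, 0.0145]
ee_rot: [0.0, 0.965, -0.263, 0.0]
force: [0.1, -1.1, -0.1]
finger_gap: 0.325
```

>>> jog_arm(increments=[{"linear": [0,0,-3],"delta_rot": [0,0,0]},{"linear": [0,0,-8],"delta_rot": [0,0,0]},{"linear": [0,0,-15],"delta_rot": [0,0,0]},{"linear": [0,0,-25],"delta_rot": [0,0,0]},{"linear": [0,0,-40],"delta_rot": [0,0,0]},{"linear": [0,0,-65],"delta_rot": [0,0,0]},{"linear": [0,0,-95],"delta_rot": [0,0,0]},{"linear": [0,0,-125],"delta_rot": [0,0,0]}])

```text
time: 32.33
tcp_pos: [0.4102, -0.2372, 0.1414]
ee_rot: [-0.0, 0.965, -0.263, -0.0]
force: [1.2, -0.3, -0.6]
finger_gap: 0.329
```

Run:
```python
from h import *
o=robot.get_obs(); p,r=pose(); print(p,o["force"],o["finger_gap"])
C=np.array([.5145,-.302,0]);a=np.radians(-30.5);xd=np.array([np.cos(a),np.sin(a),0]);yd=np.array([-xd[1],xd[0],0]);Z=np.array([0,0,1])
sd=robot.read_camera("side")[...,::-1]; c=cam("wrist"); w=robot.read_camera("wrist")[...,::-1]; cv2.imwrite("pics/s11.png",sd);cv2.imwrite("pics/w11.png",w)
for th in(0,.03,.08,.15):
    P=C+xd*.0835+Z*.048+.2065*(-np.cos(th)*xd+np.sin(th)*Z)+.013*(np.sin(th)*xd+np.cos(th)*Z)
    print(th,proj("side",[P+yd*.067,P,P-yd*.067]).round(1).tolist(),proj("wrist",[P+yd*.067,P+yd*.04],c).round(1).tolist())
h=cv2.cvtColor(sd,cv2.COLOR_BGR2HSV)
P=C-xd*.123+Z*.061
for k in(.06,.03,-.03):
    u,v=proj("side",P+yd*k)[0].round().astype(int); print(u,v,[(v+j,h[v+j,u].tolist()) for j in range(-9,9)])
```

```text
[ 0.41019094 -0.23722961  0.14137111] [ 1.19044764 -0.25591268 -0.57785233] 0.3293513005803807
0 [[222.2, 176.8], [200.5, 167.6], [180.1, 159.0]] [[245.9, 122.6], [246.0, 151.0]]
0.03 [[221.9, 174.7], [200.1, 165.6], [179.7, 157.0]] [[246.4, 123.0], [246.4, 152.1]]
0.08 [[221.3, 171.3], [199.4, 162.2], [178.9, 153.7]] [[247.6, 123.7], [247.7, 153.9]]
0.15 [[220.2, 166.7], [198.2, 157.6], [177.5, 149.1]] [[250.6, 124.7], [250.6, 156.6]]
220 176 [(np.int64(167), [19, 35, 118]), (np.int64(168), [19, 35, 118]), (np.int64(169), [19, 35, 118]), (np.int64(170), [19, 35, 118]), (np.int64(171), [19, 36, 119]), (np.int64(172), [17, 60, 132]), (np.int64(173), [18, 106, 171]), (np.int64(174), [19, 134, 207]), (np.int64(175), [19, 141, 211]), (np.int64(176), [19, 142, 198]), (np.int64(177), [19, 135, 172]), (np.int64(178), [19, 109, 140]), (np.int64(179), [18, 63, 121]), (np.int64(180), [18, 39, 118]), (np.int64(181), [19, 35, 118]), (np.int64(182), [19, 35, 118]), (np.int64(183), [19, 36, 121]), (np.int64(184), [18, 39, 143])]
210 172 [(np.int64(163), [19, 35, 118]), (np.int64(164), [19, 35, 118
[... 409 characters left out ...]
18, 58, 132]), (np.int64(178), [19, 101, 171]), (np.int64(179), [19, 133, 211]), (np.int64(180), [19, 141, 217])]
191 164 [(np.int64(155), [21, 29, 226]), (np.int64(156), [21, 29, 226]), (np.int64(157), [22, 29, 226]), (np.int64(158), [21, 29, 227]), (np.int64(159), [21, 32, 225]), (np.int64(160), [19, 42, 212]), (np.int64(161), [18, 59, 169]), (np.int64(162), [18, 97, 134]), (np.int64(163), [19, 117, 126]), (np.int64(164), [19, 111, 129]), (np.int64(165), [19, 71, 151]), (np.int64(166), [19, 46, 195]), (np.int64(167), [23, 34, 220]), (np.int64(168), [22, 28, 226]), (np.int64(169), [20, 28, 227]), (np.int64(170), [21, 31, 222]), (np.int64(171), [19, 36, 204]), (np.int64(172), [17, 49, 166])]
```

```bash
python3 -c "
from station import robot
print(robot.sign_off())"
```

```text
the job is handed in; nothing more can be done
None
```

The boxwood tool is back in the empty slot and the lid is down on the rim. I handed the job in at about 32 s of the 64 s allowed. `sign_off` gave no verdict.

**Tool:** I lowered it until the slot floor pushed back with about 5 N, then let go. A wrist picture afterwards showed it lying between the slot walls, with a small gap at each end. I did not look at it again after closing the lid.

**Lid:** I gripped the bar handle and moved it along its arc, slowing to under about 0.1 rad/s near the rim. I stopped when it pushed back with about 10 N, released it and lifted the gripper clear. The bar then sat within about 0.5 px of its shut position in the side camera, which puts the lid roughly 0.01 rad open at most.

**Checks that failed or disagreed:**
- **Fingertip height:** The fingertips turned out to be about 30 mm above the reported TCP when they touched the disc. My first grasp therefore closed above the tool, and I went down by feel until it held.
- **Handle height:** My first estimate of the handle's height, from the wrist and top cameras, was about 35 mm low. I replaced it with one from the side and top cameras and the hinge geometry, and the grip on the bar confirmed it.
- **Wrong move:** One early move used stale tool axes and pulled the arm inward. It touched nothing, and I corrected it.

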